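# Top out a pipe load from the skidway

### The job

Push the bulkhead flat wagon along its track until it stands fully up against the buffer stop, beside the loading skids. Then push the loose green pipe so that it rolls across the skids, without picking it up, and drops into the gap on top of the two pipes already on the wagon, between the bulkheads. Leave the tin, the locomotive and the screwdriver alone.

Things in the scene. Friction and masses are not known exactly. Their poses are not given: they have to be found in the camera images.
- siding: Fixed model-railway module, track along its own y. Origin at bench height; x across the track away from the robot, y toward the buffer stop, z up. In its frame, mm: plywood base x -105..85, y -210..210, top z 10; track centre x 35, rail tops z 17; buffer stop at y 165..190, top z 31. On the robot's side a stone bank x -92..11, y -4..150, top z 34, carries two timber skids.
- skid_edge (a point): Middle, at top height, of the track-side ends of the two level timber skids (52 mm above the bench), 19.5 mm short of the track's centre line. Axes as the siding's. The skids run from here 108 mm along -x, are 9 mm wide and lie 32 mm either side of this point in y; 4.5 mm high stop blocks close their robot-side ends. All is fixed to the siding.
- wagon (a joint): Travel of the dark-red bulkhead flat wagon along the track (m), growing toward the buffer stop: 0.130 = fully against it, its middle then right opposite the skids. Starts at 0 to 0.07. Slides stiffly (about 1 N), stays where left. Wagon 170 mm long, 40 wide; an upright bulkhead at each end, tops 57 mm above the bench, 158 mm clear between them.
- wagon_end (a point): Point to push the wagon: on its centre line, on the outer face of the bulkhead away from the buffer stop, 43 mm above the bench. Moves with the wagon, axes as the siding's. The face is square to the track, 37 mm wide, 30 to 57 mm above the bench; below it (under 30 mm) two small buffers stick out 8 mm.
- saddle (a point): Where the middle of the third pipe must lie: mid-wagon, over the gap, 53 mm above the bench; moves with the wagon, axes as the siding's. Below it two pipes, 17 mm across, 130 long, are banded down along y, axes 20 mm apart, tops 48 mm above the bench. Far-side stanchions (to 62 mm) stop a pipe rolling over; the skid side has only short ones (to 36 mm).
- pipe: The loose green pipe, 17 mm across, 130 mm long, about 60 g. Origin at its middle, y along the pipe; x and z turn as it rolls. It lies on the two skids, parallel to the track, its axis 60.5 mm above the bench, 25 to 55 mm from the skid ends. Rolls easily when pushed, and stops soon when left.
- tin_center (a point): Middle of a round tin of pins, 55 mm across, 23 high, standing on the base of the siding. Leave it alone.
- loco_center (a point): Middle of a red diesel locomotive, 37 x 179 x 45 mm, on the bench beyond the siding, its length along its y. Leave it alone.
- driver_center (a point): Middle of a red screwdriver, 24 x 197 x 24 mm, lying on the bench in front of the siding, along its y. Leave it alone.
There are look-alikes about, which are no part of the job. Leave any blue look-alike of the pipe alone.

How it is judged:
On the way:
1. the wagon stands against the buffer stop while the loose pipe is still on the skids (value of joint wagon above 0.125 m and x of pipe in the frame of saddle below -0.022 m and height (world z) of pipe above 0.057 m), for 0.2 s.
At the end, for the whole second after the job is handed in: The wagon is within 5 mm of the buffer stop. The pipe lies still in the gap on the two lower pipes: its middle within 4 mm of the saddle point across the wagon, 14 mm along it and 2.5 mm in height, and parallel to the wagon within 0.07 rad (value of joint wagon above 0.125 m and x of pipe in the frame of saddle between -0.004 and 0.004 m and y of pipe in the frame of saddle between -0.014 and 0.014 m and z of pipe in the frame of saddle between -0.0025 and 0.0025 m and angle between the y axis of pipe and the y axis of saddle, either way round below 0.07 rad and linear speed of pipe below 0.01 m/s and angular speed of pipe below 0.5 rad/s); the robot touches nothing.
It fails at once if the loose pipe is picked up (its middle rises above 85 mm over the bench) (height (world z) of pipe above 0.085 m).
It fails at once if the tin of pins is moved by more than 15 mm (distance of tin_center from where it was at the start of the episode above 0.015 m).
It fails at once if the locomotive is moved by more than 15 mm (distance of loco_center from where it was at the start of the episode above 0.015 m).
It fails at once if the screwdriver is moved by more than 15 mm (distance of driver_center from where it was at the start of the episode above 0.015 m).
It also fails if it takes over 48 s, if anything falls off the work surface, if the arm or the gripper's body presses on something with over 40 N, if the wrist force passes 120 N, or if a joint passes its speed limit or range.

### The arm

A 6-joint arm with a two-finger parallel gripper is mounted at the origin on a cart in front of the work surface, level with it; the furniture and walls round the work are solid. World frame = base frame: x ahead of the robot, y to its left, z up, the work surface at z = 0. Lengths are in m, angles in rad, forces in N, time in s.
With the tool pointing down it reaches from about 0.35 to 0.95 m from the base axis. Payload 17.4 kg.
Tool frame: the origin (TCP) lies at the centre of the arm's flange, where the gripper is bolted on; the fingertips stand 186 mm ahead of it and the grasp point (between the pads) lies 167 mm ahead of it; z points along the fingers, y is the line along which they close (so a half turn about z gives the same grasp; the last joint's range is limited). The gripper opens to 93 mm and grips with 3 to 60 N. Pads are 15 mm wide; open, the fingers measure 128 mm over their backs; the gripper's body (75 mm by 188 mm) begins 65 mm behind the grasp point.
Start: joints at [-1.165, 0.116, 1.442, -0, 1.584, -0.038], TCP at [0.29, -0.61, 0.405] pointing down, gripper open.
Joint ranges: [-2.83, 2.83], [-0.83, 2.19], [0.07, 2.5], [-1.14, 4.28], [0.01, 3], [-2.97, 2.97]. Speed limits (rad/s): [1.89, 1.89, 2.22, 3.14, 3.14, 3.14].

### API

Orientations are given as a unit quaternion [w, x, y, z].
In Python, from rig import arm gives the robot as it stands. The module is installed in compiled form; this text tells all that it offers.
- The arm moves only by the tool drive_tool, never from a script. Its argument "commands" is a list of rows, each a list of 6 numbers: the shift along the tool's x, y, z in cm, then the turn, a rotation vector about the tool's x, y, z in degrees. In form: [[x, y, z, rx, ry, rz], ...]. A call has 1 to 10 rows; each row is the pose to reach, as a shift and turn from the pose commanded when the call began, along the tool's axes at that moment; what a row does not reach only later rows make up. A row lasts 1/10 s, in which the tool goes at most 50 mm and 8.59 degrees, less where a joint would pass 70% of its speed; a pose out of reach is approached as far as the arm can. A call with a gripper value outside its range is refused whole. "claw" is the gripper's target within -1 to 1 (fully open at 1, half-way at 0, shut at -1), set as the call begins (left out, the last holds). The fingers move at their own pace and stop on an object; "squeeze" is the grip in N (left out, the last holds). Time passes only in rows, so rows that repeat a pose let the fingers close. It gives the time, the measured TCP pose, the force, the opening and the grip force at its end, in the units of the state.
- arm.sense(): the state, without advancing time (a new reading comes with each control period).
- arm.read_camera(name): name is "scene" or "top"; returns the picture (420x560x3 uint8, red, green, blue); there is no depth.
- arm.camera_params(name): a dict with "fx", "fy", "cx", "cy" (pixels), "R" (3x3) and "t" (3): a world point X has camera coordinates R X + t. Camera axes: x right, y down, z forward; pixel columns grow to the right and rows downward; lengths in m; the calibration is good to about 2 mm. A picture is of the moment at which its call begins. camera_params takes no time and is no camera call.
- arm.sign_off(): hands the job in; it is judged then, once.
Trained networks look in the newest picture that a camera, given by its name, has taken for a name from the list of things; names that differ only in an ending like _2 or _b are one class to them, and where a whole thing is asked for, a point or a joint stands for the part that bears it (a point fixed in the world has none). Each returns a list of dicts, best first, with "score" (0 to 1); they miss things now and then, are a little off and sometimes report something else, mostly with a low value. They report only what shows in the picture. A call takes as long as a camera call. They do not tell look-alikes from the thing itself.
- arm.look_for(camera, name): "centre" ([x, y, z] in m, in the coordinates of the camera as it stood for that picture, good to about 4 mm: the middle of the surface that is visible of it).
- arm.trace(camera, name): "region" (420x560 bool, what is visible of it).
The state is a dict: "time": time; "qpos": joint angles; "dq": joint speeds; "tau": joint torques, N m; "tool_pos": TCP position; "eef_rot": TCP orientation; "wrist_force": force on the tool from outside, world axes, zero at the start; "moment": the same for the moment, N m; "width": finger opening in m; "gripper_force": force on a finger pad.
Only numpy, scipy, OpenCV 4.12 (cv2) and the standard library are available. Lean on these libraries where they do the work, as an engineer would, in place of code of your own. Each camera call takes 0.05 s, during which the arm holds its last target. There are 200 camera calls.

## Working session

There is one attempt and no reset: what is moved stays moved. The work goes in short steps, Python scripts to look and compute and a tool call to move; the robot and the scene stay as the last step left them, time stands still between calls to the robot, and variables do not carry over. Pictures are saved under pics/ and viewed, at most 10 in all, crops included, and the job is handed in when it is done.

Besides the shell and the picture viewer there is one more tool, called after "Emit:" by a JSON object that holds its "fn" and its "kwargs". drive_tool: Moves the arm, as the interface text tells. Its arguments: {"type":"object","properties":{"commands":{"type":"array","items":{"type":"array","items":{"type":"number"}}},"claw":{"type":"number"},"squeeze":{"type":"number"}},"required":["commands"]}

```bash
mkdir -p pics
cat > h.py <<'E'
import numpy as np, cv2
from rig import arm
def snap(c,f):
    im=arm.read_camera(c); cv2.imwrite('pics/'+f,im[:,:,::-1]); return im
def proj(c,X):
    p=arm.camera_params(c); q=np.array(p['R'])@np.array(X)+np.array(p['t']); return np.array([p['fx']*q[0]/q[2]+p['cx'],p['fy']*q[1]/q[2]+p['cy']])
def toworld(c,q):
    p=arm.camera_params(c); return np.array(p['R']).T@(np.array(q)-np.array(p['t']))
def ray(c,uv,z):
    p=arm.camera_params(c); R=np.array(p['R']);t=np.array(p['t']); o=-R.T@t
    d=R.T@np.array([(uv[0]-p['cx'])/p['fx'],(uv[1]-p['cy'])/p['fy'],1]); return o+d*(z-o[2])/d[2]
E
python3 - <<'E'
from h import *
a=snap('scene','s1.png');b=snap('top','t1.png')
for c in ['top','scene']:
  for n in ['siding','wagon','pipe','tin_center','loco_center','driver_center']:
    for r in arm.look_for(c,n)[:4]:
      w=toworld(c,r['centre']);print(c,n,round(r['score'],2),w.round(3),proj(c,w).round())
s=arm.sense();print(s['time'],s['tool_pos'],s['eef_rot'],s['width'])
E
```

```text
top siding 0.9 [ 0.547 -0.047  0.012] [352. 219.]
top wagon 0.88 [ 0.584 -0.034  0.05 ] [350. 205.]
top wagon 0.35 [ 0.544 -0.046  0.009] [352. 220.]
top pipe 0.77 [0.566 0.524 0.016] [152. 207.]
top pipe 0.75 [0.531 0.022 0.069] [330. 223.]
top pipe 0.34 [ 0.581 -0.034  0.044] [350. 206.]
top tin_center 0.68 [ 0.481 -0.168  0.028] [396. 243.]
top tin_center 0.22 [ 0.666 -0.105  0.044] [376. 176.]
top loco_center 0.86 [ 0.667 -0.097  0.046] [373. 176.]
top driver_center 0.72 [ 0.402 -0.037  0.015] [348. 270.]
scene siding 0.89 [ 0.552 -0.083  0.006] [239. 307.]
scene wagon 0.83 [ 0.587 -0.041  0.046] [256. 290.]
scene pipe 0.75 [0.535 0.024 0.068] [245. 259.]
scene pipe 0.66 [0.567 0.521 0.017] [305. 138.]
scene tin_center 0.6 [ 0.492 -0.167  0.022] [204. 329.]
scene tin_center 0.25 [ 0.403 -0.047  0.019] [191. 277.]
scene loco_center 0.79 [ 0.672 -0.117  0.046] [279. 328.]
scene loco_center 0.56 [ 0.582 -0.044  0.043] [254. 291.]
scene driver_center 0.78 [ 0.402 -0.047  0.017] [191. 277.]
scene driver_center 0.46 [ 0.55  -0.081  0.012] [238. 305.]
0.7 [ 0.2898003  -0.60962798  0.40473939] [-1.68454215e-05  9.75480436e-01  2.20086163e-01 -6.80032891e-06] 0.0929865525682565
```

View pics/t1.png

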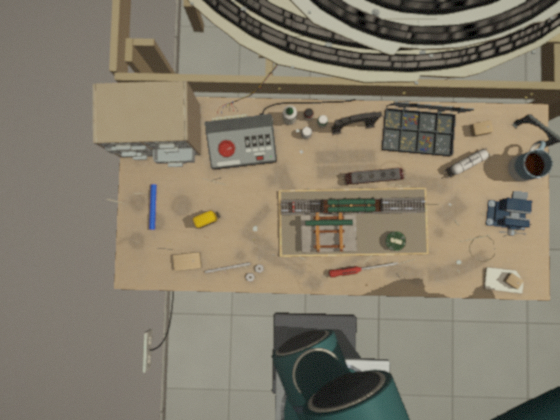

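View pics/s1.png

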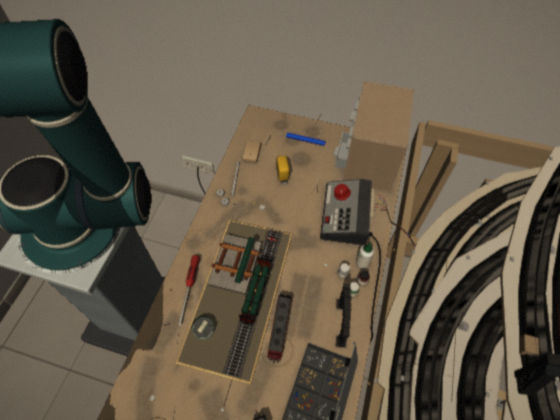

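Top picture: siding around (352,222), wagon at (350,205), loose green pipe on the orange skids at (328,223), tin (396,241), loco (373,176), screwdriver (345,271). Pipe candidates: green on the skids (328,223), blue one (152,207), and the wagon's own pipes (350,205). I choose the green one on the skids, and check it in a crop.

Run:
```python
from h import *
im=arm.read_camera('top')
cv2.imwrite('pics/t2.png',cv2.resize(im[180:282,270:435],None,fx=4.8,fy=4.8,interpolation=cv2.INTER_CUBIC)[:,:,::-1])
for n,z in [('siding',.01),('wagon',.05),('pipe',.0605),('loco_center',.045)]:
  for r in arm.trace('top',n)[:2]:
    m=r['region']; c=max(cv2.findContours(m.astype('uint8'),0,2)[0],key=cv2.contourArea)[:,0]
    W=np.array([ray('top',p,z)[:2] for p in c]).astype('float32')
    print(n,round(r['score'],2),cv2.minAreaRect(W),W.min(0),W.max(0))
s=arm.camera_params('top');print(s['fx'],-np.array(s['R']).T@s['t'])
```

```text
siding 0.68 ((0.5392715334892273, -0.04826602339744568), (0.18970808386802673, 0.4194647967815399), 2.422988176345825) [ 0.43668592 -0.25966728] [0.639088   0.16326039]
wagon 0.92 ((0.5825812816619873, -0.03668760508298874), (0.04376707226037979, 0.17723530530929565), 0.21050798892974854) [ 0.56062824 -0.12533607] [0.60476905 0.05197649]
pipe 0.76 ((0.5329473614692688, 0.025611765682697296), (0.016323577612638474, 0.1289568990468979), 2.7791411876678467) [ 0.52439564 -0.03871585] [0.5437712  0.09005681]
pipe 0.65 ((0.5650836229324341, 0.5118840932846069), (0.018963085487484932, 0.12498582154512405), 88.79975128173828) [0.50270927 0.5030069 ] [0.6274822  0.52209955]
loco_center 0.88 ((0.6667041778564453, -0.09824196994304657), (0.036163050681352615, 0.16840030252933502), 6.846254825592041) [ 0.6421015 -0.1810266] [ 0.6906666  -0.01401018]
472.8956077801871 [0.4725192  0.15657756 1.35749719]
```

View pics/t2.png

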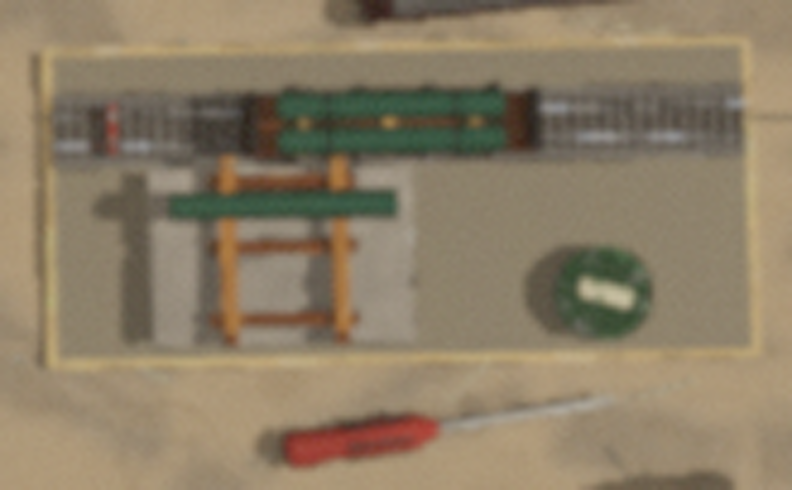

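The crop shows the green pipe on the orange skids (crop 284,205), the wagon to the right of the buffer stop (red, crop 112,128), and the tin at (605,292). The choice holds. Next I check the siding's yaw from the corners and work out the first move.

```bash
cat >> h.py <<'E'
YAW=np.radians(2.0); O=np.array([.5493,-.0479])
def fr():
    c,s=np.cos(YAW),np.sin(YAW); return np.array([[c,-s],[s,c]])
def toW(p): return O+fr()@np.array(p)
def toF(w): return fr().T@(np.array(w)[:2]-O)
def go(target_xyz):
    from scipy.spatial.transform import Rotation as R
    s=arm.sense(); q=s['eef_rot']; T=R.from_quat([q[1],q[2],q[3],q[0]]).as_matrix()
    c,sn=np.cos(YAW),np.sin(YAW); G=np.array([[c,sn,0],[sn,-c,0],[0,0,-1]])
    print('shift cm',(T.T@(np.array(target_xyz)-s['tool_pos'])*100).round(2),'turn',np.degrees(R.from_matrix(T.T@G).as_rotvec()).round(2))
E
python3 - <<'E'
from h import *
C=[ray('top',(270+u/4.8,180+v/4.8),.01)[:2] for u,v in [(38,50),(750,38),(760,352),(48,368)]]
C=np.array(C);print(C.round(4))
for a,b in [(1,0),(2,3)]:
  d=C[a]-C[b];print(np.linalg.norm(d),np.degrees(np.arctan2(d[0],-d[1])))
for a,b in [(0,3),(1,2)]:
  d=C[a]-C[b];print(np.linalg.norm(d),np.degrees(np.arctan2(d[1],d[0])))
print(C.mean(0))
for u,v,z in [(525,88,.057),(525,152,.057),(250,95,.057),(250,155,.057),(228,158,.052),(340,156,.052),(230,340,.052),(344,340,.052),(112,128,.031),(170,206,.0605),(396,203,.0605)]:
  print(u,v,(toF(ray('top',(270+u/4.8,180+v/4.8),z))*1000).round(1))
go([*toW([.035,-.150]),.36])
E
```

```text
[[ 0.6235  0.1668]
 [ 0.6408 -0.2565]
 [ 0.4547 -0.2635]
 [ 0.4347  0.1562]]
0.42367473394334015 2.348519060616442
0.42015240032338397 2.7385468839784615
0.18912874127859125 3.2155338349208327
0.1862482251726251 2.142334364387216
[ 0.53843049 -0.04922293]
525 88 [ 51.4 -67.5]
525 152 [ 14.6 -66.6]
250 95 [49.1 90.3]
250 155 [14.5 90.8]
228 158 [ 13.2 103.1]
340 156 [13.7 38.6]
230 340 [-91.3 103.5]
344 340 [-91.9  38.3]
112 128 [ 32.9 169. ]
170 206 [-14.4 137.3]
396 203 [-14.    8.3]
shift cm [ 44.8  -24.43   4.47] turn [-0.    0.   23.43]
```

```bash
sed -i 's/radians(2.0)/radians(2.45)/' h.py; python3 -c "
from h import *
go([*toW([.035,-.150]),.36])"
```

```text
shift cm [ 44.92 -24.41   4.47] turn [-0.    0.   22.98]
```

Emit:
{"fn": "drive_tool", "kwargs": {"commands": [[44.8,-24.5,4.5,0,0,23],[44.8,-24.5,4.5,0,0,23],[44.8,-24.5,4.5,0,0,23],[44.8,-24.5,4.5,0,0,23],[44.8,-24.5,4.5,0,0,23],[44.8,-24.5,4.5,0,0,23],[44.8,-24.5,4.5,0,0,23],[44.8,-24.5,4.5,0,0,23],[44.8,-24.5,4.5,0,0,23],[44.8,-24.5,4.5,0,0,23]]}}

```text
time: 1.95
tool_pos: [0.5826, -0.2043, 0.361]
eef_rot: [0.0, 1.0, 0.021, 0.0]
wrist_force: [-0.8, -1.2, 0.8]
width: 0.0928
gripper_force: 0.0
```

```bash
python3 -c "
from h import *
go([*toW([.034,-.152]),.225])"
```

```text
shift cm [ 0.73 -0.57 13.6 ] turn [ 0.01 -0.03 -0.02]
```

Emit:
{"fn": "drive_tool", "kwargs": {"commands": [[0.7,-0.5,4,0,0,0],[0.7,-0.5,8,0,0,0],[0.7,-0.5,11,0,0,0],[0.7,-0.5,13,0,0,0],[0.7,-0.5,13.6,0,0,0],[0.7,-0.5,13.6,0,0,0],[0.7,-0.5,13.6,0,0,0]]}}

```text
time: 2.65
tool_pos: [0.5889, -0.2011, 0.2263]
eef_rot: [0.0, 1.0, 0.021, 0.001]
wrist_force: [0.3, -0.5, 1.1]
width: 0.0931
gripper_force: 0.0
```

```bash
python3 -c "
from h import *
go([*toW([.034,-.152]),.225])
im=arm.read_camera('scene')
cv2.imwrite('pics/s2.png',cv2.resize(im[200:400,150:320],None,fx=3,fy=3,interpolation=cv2.INTER_CUBIC)[:,:,::-1])"
```

```text
shift cm [ 0.1  -0.28  0.13] turn [ 0.04 -0.09 -0.03]
```

View pics/s2.png

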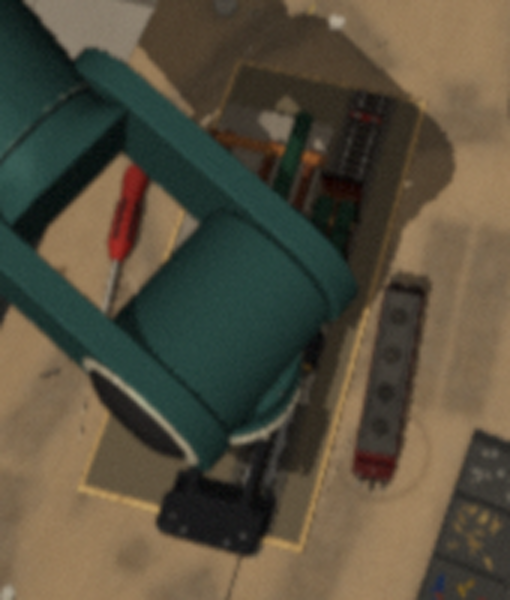

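Arm hides the finger, but the wagon (crop 340,220) and pipe (295,140) still stand free. Push along the track (−tool y).

Emit:
{"fn": "drive_tool", "kwargs": {"commands": [[0.1,-0.7,0.1,0,0,0],[0.1,-1.4,0.1,0,0,0],[0.1,-2.1,0.1,0,0,0],[0.1,-2.8,0.1,0,0,0],[0.1,-3.5,0.1,0,0,0],[0.1,-4.2,0.1,0,0,0],[0.1,-4.9,0.1,0,0,0],[0.1,-5.6,0.1,0,0,0],[0.1,-6.2,0.1,0,0,0],[0.1,-6.8,0.1,0,0,0]]}}

```text
time: 3.7
tool_pos: [0.5867, -0.1324, 0.2239]
eef_rot: [-0.0, 1.0, 0.021, -0.0]
wrist_force: [0.7, -1.2, 1.7]
width: 0.0927
gripper_force: 0.5
```

```bash
python3 -c "
from h import *
s=arm.sense();print(s['wrist_force'],toF(s['tool_pos']),s['tool_pos'])
for c in ['top','scene']:
  arm.read_camera(c)
  for n in ['wagon','pipe']:
    for r in arm.look_for(c,n)[:3]:
      w=toworld(c,r['centre']);print(c,n,round(r['score'],2),w.round(3),toF(w).round(3))"
```

```text
[ 0.73707214 -1.24204328  1.67848429] [ 0.03375549 -0.08601155] [ 0.58670142 -0.13238996  0.22385149]
top wagon 0.63 [0.582 0.022 0.048] [0.036 0.068]
top pipe 0.82 [0.568 0.526 0.021] [0.043 0.572]
top pipe 0.64 [0.534 0.021 0.068] [-0.013  0.07 ]
scene wagon 0.55 [0.59  0.097 0.047] [0.047 0.144]
scene pipe 0.45 [0.568 0.518 0.017] [0.043 0.564]
```

Emit:
{"fn": "drive_tool", "kwargs": {"commands": [[0,-0.3,0,0,0,0],[0,-0.5,0,0,0,0],[0,-0.7,0,0,0,0],[0,-0.7,0,0,0,0]]}}

```text
time: 4.4
tool_pos: [0.5864, -0.1257, 0.2238]
eef_rot: [-0.0, 1.0, 0.021, -0.0]
wrist_force: [-0.1, 0.1, -0.2]
width: 0.0929
gripper_force: 0.0
```

Emit:
{"fn": "drive_tool", "kwargs": {"commands": [[0,-0.2,0,0,0,0],[0,-0.4,0,0,0,0],[0,-0.6,0,0,0,0]]}}

```text
time: 4.7
tool_pos: [0.5862, -0.1198, 0.2239]
eef_rot: [0.0, 1.0, 0.021, 0.0]
wrist_force: [0.7, -0.6, 0.1]
width: 0.0932
gripper_force: 0.4
```

Emit:
{"fn": "drive_tool", "kwargs": {"commands": [[0,-0.2,0,0,0,0],[0,-0.4,0,0,0,0]]}}

```text
time: 4.9
tool_pos: [0.586, -0.1174, 0.2242]
eef_rot: [0.003, 1.0, 0.021, 0.0]
wrist_force: [-0.4, -31.9, -0.4]
width: 0.0924
gripper_force: 15.9
```

Wagon is hard against the stop (32 N). Back off and lift.

Emit:
{"fn": "drive_tool", "kwargs": {"commands": [[0,1.0,0,0,0,0],[0,2.0,0,0,0,0],[0,2.5,-4,0,0,0],[0,2.5,-8,0,0,0],[0,2.5,-10,0,0,0],[0,2.5,-10,0,0,0]]}}

```text
time: 5.5
tool_pos: [0.5874, -0.1413, 0.3274]
eef_rot: [0.001, 1.0, 0.021, 0.002]
wrist_force: [0.4, 0.0, 0.2]
width: 0.0931
gripper_force: 0.0
```

```bash
python3 -c "
from h import *
s=arm.sense();print(s['time'],s['wrist_force'],toF(s['tool_pos']),s['tool_pos'])
go([*toW([-.055,.072]),.32])
go([*toW([-.055,.072]),.241])"
```

```text
5.5 [0.44952014 0.00673858 0.15554073] [ 0.03410757 -0.09498284] [ 0.58743668 -0.141338    0.3273963 ]
shift cm [ -8.92 -16.69   0.68] turn [ 0.07 -0.27 -0.04]
shift cm [ -8.96 -16.7    8.58] turn [ 0.07 -0.27 -0.04]
```

Emit:
{"fn": "drive_tool", "kwargs": {"commands": [[-8.9,-5,0,0,0,0],[-8.9,-9,0,0,0,0],[-8.9,-13,0,0,0,0],[-8.9,-16,0,0,0,0],[-8.9,-16.7,0,0,0,0],[-8.9,-16.7,3,0,0,0],[-8.9,-16.7,5,0,0,0],[-8.9,-16.7,7,0,0,0],[-8.9,-16.7,7,0,0,0],[-8.9,-16.7,7,0,0,0]]}}

```text
time: 6.5
tool_pos: [0.4912, 0.0218, 0.2536]
eef_rot: [-0.0, 1.0, 0.021, -0.001]
wrist_force: [0.2, -0.4, 0.6]
width: 0.0928
gripper_force: 0.0
```

```bash
python3 -c "
from h import *
s=arm.sense();print(s['time'],s['wrist_force'],toF(s['tool_pos']),s['tool_pos'])
go([*toW([-.055,.072]),.241])
im=snap('scene','x.png')
cv2.imwrite('pics/s3.png',cv2.resize(im[190:330,180:320],None,fx=4.2,fy=4.2,interpolation=cv2.INTER_CUBIC)[:,:,::-1])
for n in ['wagon','pipe']:
    for r in arm.look_for('scene',n)[:3]:
      w=toworld('scene',r['centre']);print(n,round(r['score'],2),w.round(3),toF(w).round(3))"
```

```text
6.5 [ 0.22521554 -0.44507644  0.63298286] [-0.05507618  0.07210121] [0.49119201 0.02178093 0.25364488]
shift cm [0.01 0.01 1.26] turn [-0.01  0.07 -0.04]
wagon 0.94 [0.584 0.022 0.046] [0.037 0.068]
pipe 0.66 [0.537 0.023 0.064] [-0.009  0.071]
pipe 0.45 [0.567 0.518 0.019] [0.042 0.565]
```

View pics/s3.png

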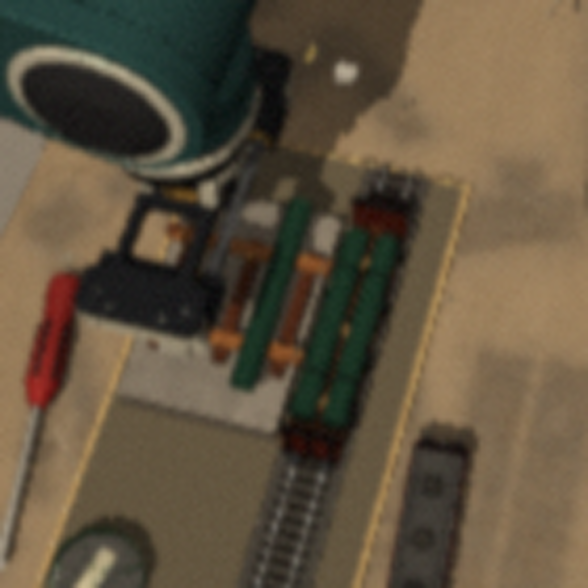

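The picture shows the wagon against the stop (red end at 385,210), the pipe still on the skids (270,295), and the gripper behind it, not touching. Go down and roll the pipe.

Emit:
{"fn": "drive_tool", "kwargs": {"commands": [[0,0,1.2,0,0,0],[0.5,0,1.2,0,0,0],[1.0,0,1.2,0,0,0],[1.4,0,1.2,0,0,0],[1.7,0,1.2,0,0,0],[2.0,0,1.2,0,0,0],[2.3,0,1.2,0,0,0],[2.6,0,1.2,0,0,0],[2.9,0,1.2,0,0,0],[3.2,0,1.2,0,0,0]]}}

```text
time: 7.65
tool_pos: [0.5233, 0.0235, 0.2419]
eef_rot: [-0.0, 1.0, 0.021, 0.0]
wrist_force: [-0.6, -0.5, -0.2]
width: 0.0927
gripper_force: 0.1
```

Emit:
{"fn": "drive_tool", "kwargs": {"commands": [[0.3,0,0,0,0,0],[0.6,0,0,0,0,0],[0.9,0,0,0,0,0],[1.1,0,0,0,0,0],[1.3,0,0,0,0,0],[1.3,0,0,0,0,0]]}}

```text
time: 8.25
tool_pos: [0.5362, 0.024, 0.2419]
eef_rot: [-0.0, 1.0, 0.021, 0.0]
wrist_force: [-0.7, -0.7, -0.9]
width: 0.093
gripper_force: 0.0
```

```bash
python3 -c "
from h import *
s=arm.sense();print(s['time'],s['wrist_force'],toF(s['tool_pos']),s['tool_pos'])
im=snap('scene','x.png')
cv2.imwrite('pics/s4.png',cv2.resize(im[190:330,180:320],None,fx=4.2,fy=4.2,interpolation=cv2.INTER_CUBIC)[:,:,::-1])
for n in ['wagon','pipe']:
    for r in arm.look_for('scene',n)[:3]:
      w=toworld('scene',r['centre']);print(n,round(r['score'],2),w.round(3),toF(w).round(3))"
```

```text
8.25 [-0.73836511 -0.73061099 -0.94190044] [-0.01000137  0.07244002] [0.53621114 0.02404627 0.24186033]
wagon 0.78 [0.586 0.02  0.044] [0.039 0.066]
pipe 0.71 [0.566 0.518 0.016] [0.041 0.565]
pipe 0.49 [0.56  0.033 0.067] [0.014 0.08 ]
```

View pics/s4.png

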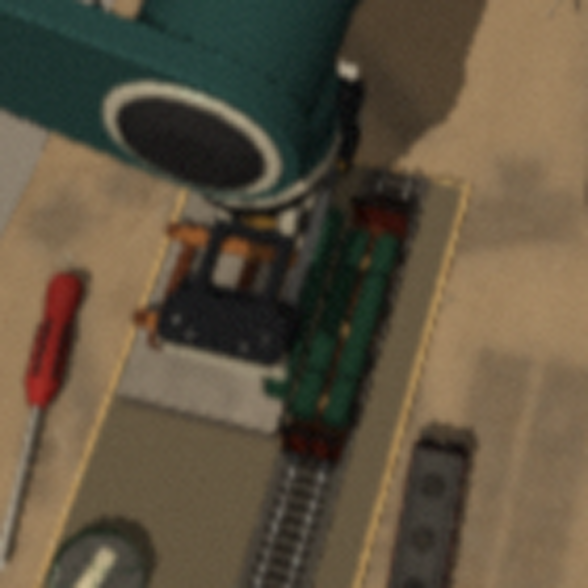

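The pipe (275,388 to 335,215) is being pushed straight and is now near the skid ends. Continue slowly.

Emit:
{"fn": "drive_tool", "kwargs": {"commands": [[0.2,0,0,0,0,0],[0.4,0,0,0,0,0],[0.6,0,0,0,0,0],[0.8,0,0,0,0,0],[1.0,0,0,0,0,0],[1.2,0,0,0,0,0],[1.4,0,0,0,0,0],[1.6,0,0,0,0,0],[1.8,0,0,0,0,0],[2.0,0,0,0,0,0]]}}

```text
time: 9.4
tool_pos: [0.5562, 0.0249, 0.2418]
eef_rot: [-0.0, 1.0, 0.021, -0.0]
wrist_force: [0.7, 0.1, 0.9]
width: 0.0932
gripper_force: 0.0
```

```bash
python3 -c "
from h import *
s=arm.sense();print(s['time'],s['wrist_force'],toF(s['tool_pos']),s['tool_pos'])
im=snap('scene','x.png')
cv2.imwrite('pics/s5.png',cv2.resize(im[190:330,180:320],None,fx=4.2,fy=4.2,interpolation=cv2.INTER_CUBIC)[:,:,::-1])
for n in ['wagon','pipe']:
    for r in arm.look_for('scene',n)[:3]:
      w=toworld('scene',r['centre']);print(n,round(r['score'],2),w.round(3),toF(w).round(3))"
```

```text
9.4 [0.67953672 0.11065026 0.91712822] [0.0099805 0.0724233] [0.55617546 0.02488374 0.24183997]
wagon 0.65 [ 0.594 -0.006  0.048] [0.047 0.04 ]
pipe 0.59 [0.568 0.517 0.017] [0.042 0.563]
pipe 0.54 [0.588 0.034 0.061] [0.042 0.08 ]
pipe 0.23 [ 0.553 -0.113  0.013] [ 0.001 -0.065]
```

View pics/s5.png

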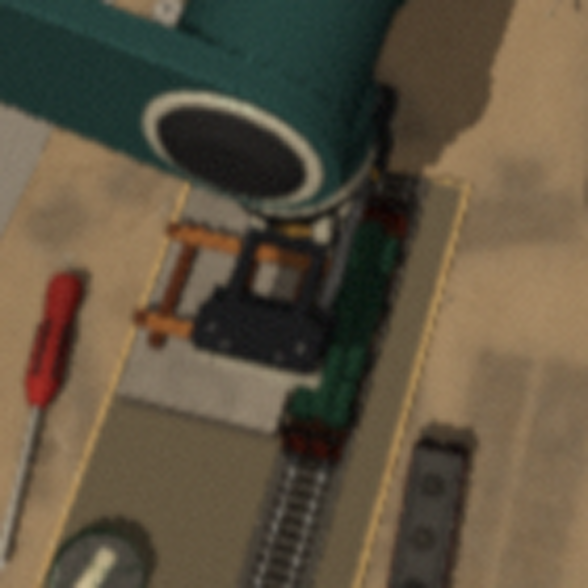

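The pipe appears to lie between the two others (320,400 to 380,235). Withdraw and check.

Emit:
{"fn": "drive_tool", "kwargs": {"commands": [[-1,0,0,0,0,0],[-2.5,0,0,0,0,0],[-2.5,0,-4,0,0,0],[-4,0,-9,0,0,0],[-8,0,-12,0,0,0],[-12,0,-12,0,0,0],[-16,0,-12,0,0,0],[-18,0,-12,0,0,0],[-18,0,-12,0,0,0]]}}

```text
time: 10.45
tool_pos: [0.3738, 0.0172, 0.3622]
eef_rot: [0.0, 1.0, 0.021, 0.001]
wrist_force: [0.3, 0.1, 0.9]
width: 0.0925
gripper_force: 0.0
```

```bash
python3 -c "
from h import *
im=snap('scene','x.png'); t=snap('top','y.png')
a=cv2.resize(im[200:310,220:300],(400,550),interpolation=cv2.INTER_CUBIC); b=cv2.resize(t[180:260,290:370],(400,400),interpolation=cv2.INTER_CUBIC)
b=cv2.copyMakeBorder(b,0,150,0,0,0); cv2.imwrite('pics/f.png',np.hstack([a,b])[:,:,::-1])
for c in ['scene','top']:
  for n in ['wagon','pipe']:
    for r in arm.look_for(c,n)[:3]:
      w=toworld(c,r['centre']);print(c,n,round(r['score'],2),w.round(3),toF(w).round(3))
s=arm.sense();print(s['time'],s['tool_pos'])"
```

```text
scene wagon 0.95 [0.591 0.01  0.043] [0.044 0.057]
scene pipe 0.8 [0.586 0.025 0.061] [0.039 0.071]
scene pipe 0.45 [0.569 0.52  0.017] [0.044 0.567]
top wagon 0.78 [0.577 0.027 0.047] [0.031 0.074]
top pipe 0.84 [0.568 0.524 0.016] [0.043 0.571]
top pipe 0.8 [0.582 0.024 0.063] [0.035 0.071]
top pipe 0.26 [ 0.406 -0.059  0.016] [-0.143 -0.005]
10.75 [0.3767304  0.0172764  0.36156364]
```

View pics/f.png

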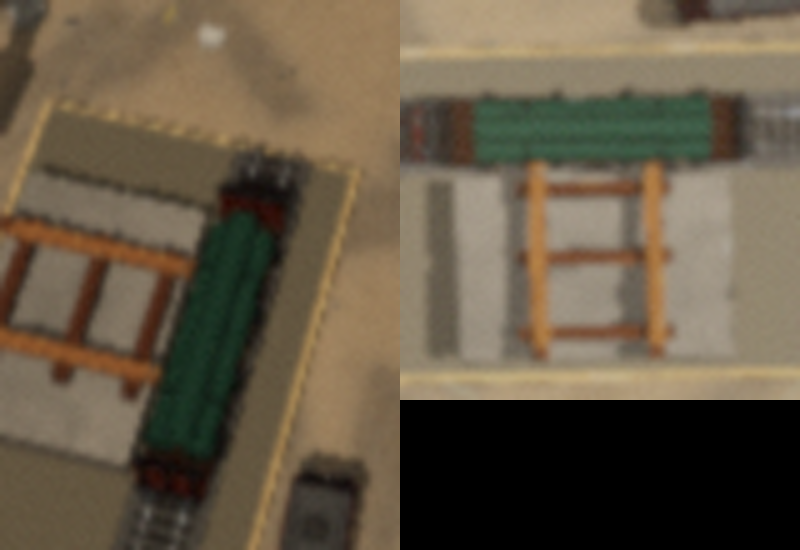

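Both views show the pipe in the groove, straight and centred between the bulkheads (top view 590,128). The wagon is at the stop, and the other things have not moved.

```bash
python3 -c "
from rig import arm
print(arm.sign_off())"
```

```text
the job is handed in; nothing more can be done
None
```

The job is handed in at about 11 s of the 48 s allowed: the wagon is against the buffer stop and the green pipe was rolled across the skids into the gap on top of the two lower pipes; the last pictures from both cameras confirm this, but the judge returned no verdict.

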